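Backing batten behind a cut-out

TASK

The shallow wall cabinet lies face down with an old rectangular cut-out in its back panel that is to be patched: take the long batten, feed it tilted, end first, through the cut-out (it is longer than the hole) and bring it level inside, lengthwise along the pencilled centre line, so that it bridges the cut-out with both ends lapped evenly under the panel. Pull it up snug against the underside of the panel at both ends and finish while still holding it there with a steady light upward pull, so that it bears on the panel ready for the screws. Leave the short batten and everything else lying where it is.

Things in the scene. Friction and masses are not known exactly. Their poses are not given: they have to be found in the camera images.
- cabinet: closed shallow wall cabinet, fixed, lying face down: 400 (x) x 240 (y) x 115 mm high, origin at the centre of its underside, z up. On top its back panel, 12 mm plywood (z 103 to 115), with a through cut-out centred on the origin, 190 along x by 100 along y; a pencil line runs on along x from both its short edges. Empty under the panel: 364 x 204 mm inside, floor at z = 18, so 85 mm high.
- cutout (a point): centre of the cut-out at the level of the panel's underside (103 mm above the cabinet's own underside, 12 mm below the panel's top). Axes as the cabinet: x along the 190 mm length, y across the 100 mm width, z up.
- batten: the long batten, loose: straight pale wood strip 240 (x) x 34 (y) x 20 mm, about 0.09 kg, lying flat on the bench; origin at the centre of its underside, x along its length. A dark pilot hole near each end of its upper face. Not to be confused with the like strip that is only 150 mm long.
- batten_a (a point): middle of the +x end edge of the long batten's upper face (120, 0, 20 mm from its origin)
- batten_b (a point): middle of the -x end edge of the long batten's upper face (-120, 0, 20 mm from its origin)
- short_batten: bystander: the same strip but 150 x 34 x 20 mm, too short to bridge the cut-out; lies about 100 mm to one side of the long one; the two may change places. Origin at the centre of its underside, x along its length.
- patch: bystander: plywood patch 188 x 98 x 12 mm lying on the saw table to the left, origin at the centre of its underside
- pencil: bystander: red carpenter's pencil 178 mm long, 13 x 11 mm, lying on the cabinet's back panel beside the cut-out, near the left long edge, nearly along the cabinet's x; origin at its middle on the underside
- tape_measure: bystander: yellow tape measure 73 x 76 x 36 mm on the bench nearer the robot than the battens; origin at the centre of its underside

How it is judged (in metres and radians):
On the way, in this order (a step that is already met when the one before it is completed fails the run):
1. the long batten is lifted clear of the bench (height (world z) of batten above 0.06 m and contact force between batten and the fingers above 1 N), for 0.2 s.
2. one end of the batten is hooked under the back panel while the other end is still above it (((z of batten_a in the frame of cutout between -0.09 and -0.003 m and (x of batten_a in the frame of cutout above 0.1 m or x of batten_a in the frame of cutout below -0.1 m) and x of batten_a in the frame of cutout between -0.182 and 0.182 m and y of batten_a in the frame of cutout between -0.1 and 0.1 m and z of batten_b in the frame of cutout above 0.012 m) or (z of batten_b in the frame of cutout between -0.09 and -0.003 m and (x of batten_b in the frame of cutout above 0.1 m or x of batten_b in the frame of cutout below -0.1 m) and x of batten_b in the frame of cutout between -0.182 and 0.182 m and y of batten_b in the frame of cutout between -0.1 and 0.1 m and z of batten_a in the frame of cutout above 0.012 m))), for 0.1 s.
At the end, for the whole second after the job is handed in: The fingers hold the long batten at rest under the cut-out: each end laps 10 mm or more beyond its short edge and lies within 25 mm of the centre line; the upper face is within 6 mm of the panel's underside at both ends and bears on it with over 1 N (((x of batten_a in the frame of cutout above 0.105 m and x of batten_b in the frame of cutout below -0.105 m) or (x of batten_b in the frame of cutout above 0.105 m and x of batten_a in the frame of cutout below -0.105 m)) and y of batten_a in the frame of cutout between -0.025 and 0.025 m and y of batten_b in the frame of cutout between -0.025 and 0.025 m and z of batten_a in the frame of cutout between -0.006 and 0.003 m and z of batten_b in the frame of cutout between -0.006 and 0.003 m and contact force between batten and cabinet above 1 N and contact force between batten and the fingers above 2 N and linear speed of batten below 0.02 m/s); the arm keeps its last pose, push and grip.
It fails at once if the short batten, patch, pencil or tape measure is pushed more than 40 mm from its place (distance of any of short_batten, patch, pencil, tape_measure from where it was at the start of the episode above 0.04 m).
It also fails if it takes over 48 s, if anything falls off the work surface, if the arm or the gripper's body presses on something with over 40 N, if the wrist force passes 120 N, or if a joint passes its speed limit or range.

ROBOT

A 6-joint arm with a two-finger parallel gripper is mounted at the origin on the work surface; the furniture and walls round the work are solid. World frame = base frame: x ahead of the robot, y to its left, z up, the work surface at z = 0. Lengths are in m, angles in degrees, forces in N, time in s.
With the tool pointing down it reaches from about 0.25 to 0.725 m from the base axis. Payload 9.7 kg.
Tool frame: the origin (TCP) lies midway between the tips of the shut fingers; the grasp point (between the pads) lies 19 mm behind it; z points along the fingers, y is the line along which they close (so a half turn about z gives the same grasp; the last joint's range is limited). The gripper opens to 85 mm and grips with 20 to 120 N. Pads are 22 mm wide; open, the fingers measure 114 mm over their backs; the gripper's body (76 mm by 85 mm) begins 54 mm behind the grasp point. The pads swing forward as they close: fully open they stand 13 mm farther back than shut.
Start: joints at [-75.287, 4.979, 10.078, 95.1, 0, 90], TCP at [0.14, -0.532, 0.231] pointing down, gripper open.
Joint ranges: [-179.16, 179.16], [-48.56, 103.87], [-65.8, 70.77], [-126.05, 130.52], [-82.76, 87.17], [-180, 180]. Speed limits (degrees/s): [127.2, 127.2, 147.25, 180, 180, 180].

INTERFACE

Orientations are given as [roll, pitch, yaw] about the fixed x, y, z axes, in that order (R = Rz(yaw) Ry(pitch) Rx(roll)).
In Python, from workcell import * gives the robot as it stands.
- The arm moves only by the tool servo_tool, never from a script. Its argument "moves" is a list of rows, each a list of 4 numbers: the shift along the world's x, y, z in normalised numbers (1 is 100 cm), then the turn about the world's z in a scale on which 1.0 is 90 degrees. A call has 1 to 20 rows; each row is the pose to reach, as a shift and turn from the pose commanded when the call began; what a row does not reach only later rows make up. A row lasts 1/12 s, in which the tool goes at most 41.7 mm and 7.16 degrees, less where a joint would pass 70% of its speed; a pose out of reach is approached as far as the arm can. Shift and turn numbers lie between -1 and 1, and a call with a number outside is refused. A call with a gripper value outside its range is refused whole. "claw" is the closure, from 0 (fully open) to 1 (shut), set as the call begins (left out, the last holds). The fingers move at their own pace and stop on an object; "force" is the grip in N (left out, the last holds). Time passes only in rows, so rows that repeat a pose let the fingers close. It gives the time, the measured TCP pose, the force, the opening and the grip force at its end, in the units of the state.
- get_obs(): the state, without advancing time (a new reading comes with each control period).
- camera(name): name is "side" or "top"; returns the picture (400x640x3 uint8, red, green, blue); there is no depth.
- get_calibration(name): a dict with "fx", "fy", "cx", "cy" (pixels), "rvec" (rotation vector, rad) and "tvec" (3), from world to camera coordinates, as OpenCV has them. Camera axes: x right, y down, z forward; pixel columns grow to the right and rows downward; lengths in m; the calibration is good to about 2 mm. A picture is of the moment at which its call begins. get_calibration takes no time and is no camera call.
- job_done(): hands the job in; it is judged then, once.
The state is a dict: "time": time; "q": joint angles; "qd": joint speeds; "joint_efforts": joint torques, N m; "ee_pos": TCP position; "tcp_rot": TCP orientation; "wrist_force": force on the tool from outside, world axes, zero at the start; "torque": the same for the moment, N m; "opening": finger opening in m; "grasp_force": force on a finger pad.
Only numpy, scipy, OpenCV 4.12 (cv2) and the standard library are available. Lean on these libraries where they do the work, as an engineer would, in place of code of your own. Each camera call takes 0.05 s, during which the arm holds its last target. There are 200 camera calls.

## Working session

There is one attempt and no reset: what is moved stays moved. The work goes in short steps, Python scripts to look and compute and a tool call to move; the robot and the scene stay as the last step left them, time stands still between calls to the robot, and variables do not carry over. Pictures are saved under pics/ and viewed, at most 10 in all, crops included, and the job is handed in when it is done.

Besides the shell and the picture viewer there is one more tool, called after "Request:" as name([rows], argument=value, ...), one row to a line, values as JSON. servo_tool: Moves the arm, as the interface text tells. Its arguments: {"type":"object","properties":{"moves":{"type":"array","items":{"type":"array","items":{"type":"number"}}},"claw":{"type":"number"},"force":{"type":"number"}},"required":["moves"]}

```bash
mkdir -p pics; ls; python3 - <<'E'
from workcell import *
import cv2
for n in ("top","side"):
    im=camera(n); cv2.imwrite(f"pics/{n}0.png",im[:,:,::-1]); c=get_calibration(n); print(n,c)
o=get_obs(); print(o["time"],o["ee_pos"],o["tcp_rot"],o["opening"])
E
```

```text
pics
top {'fx': 473.10193260730114, 'fy': 473.10193260730114, 'cx': 311.25035803535144, 'cy': 200.3330343431217, 'rvec': array([ 2.16822284, -2.22404006,  0.08002059]), 'tvec': array([0.01574416, 0.47869474, 1.79184091])}
side {'fx': 445.8049818153613, 'fy': 445.8049818153613, 'cx': 310.0906396482356, 'cy': 201.17019861777214, 'rvec': array([ 0.68438868, -2.56858177,  1.22459021]), 'tvec': array([0.43544968, 0.20789275, 1.20219541])}
0.1 [ 0.1396505  -0.53175188  0.23064098] [-1.79929563e+02 -1.19665193e-03  1.47151357e+01] 0.08525062865582592
```

View pics/top0.png

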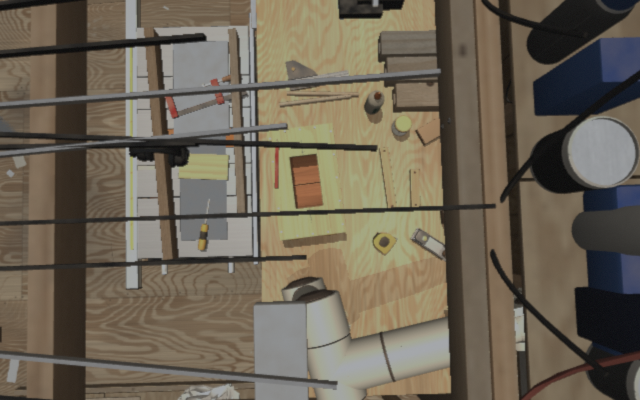

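View pics/side0.png

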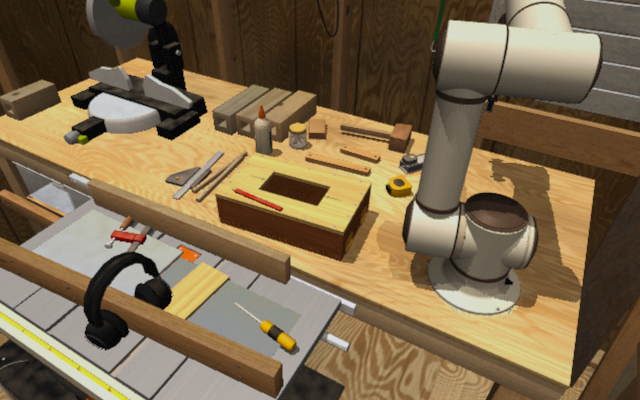

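Top: cabinet with cut-out at about (307,180), long batten at (387,178), short one at (414,188), tape at (385,242). Side: long batten at (337,163), short at (360,153). I'll enlarge both.

```bash
python3 - <<'E'
import cv2
a=cv2.imread("pics/top0.png")[110:260,250:450]; cv2.imwrite("pics/t1.png",cv2.resize(a,None,fx=4,fy=4,interpolation=cv2.INTER_CUBIC))
a=cv2.imread("pics/side0.png")[130:260,210:410]; cv2.imwrite("pics/s1.png",cv2.resize(a,None,fx=4,fy=4,interpolation=cv2.INTER_CUBIC))
E
```

```text
(no output)
```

View pics/t1.png

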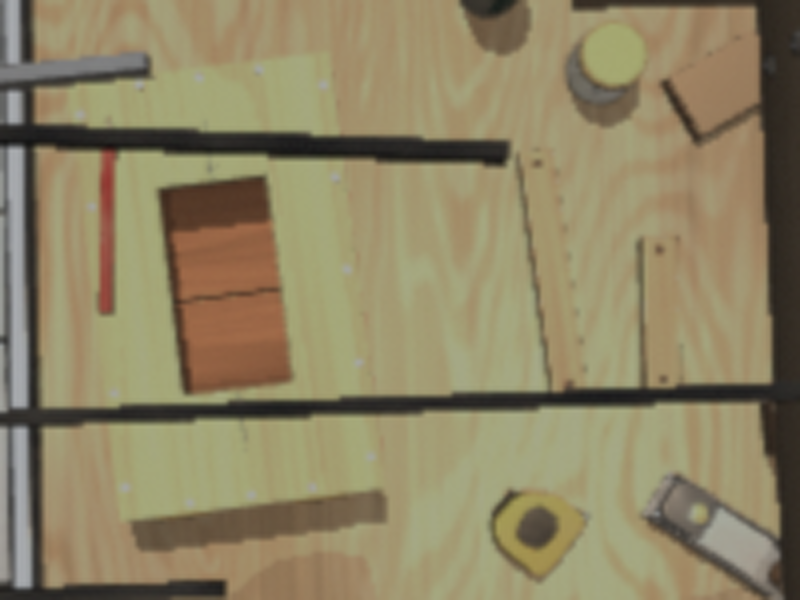

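View pics/s1.png

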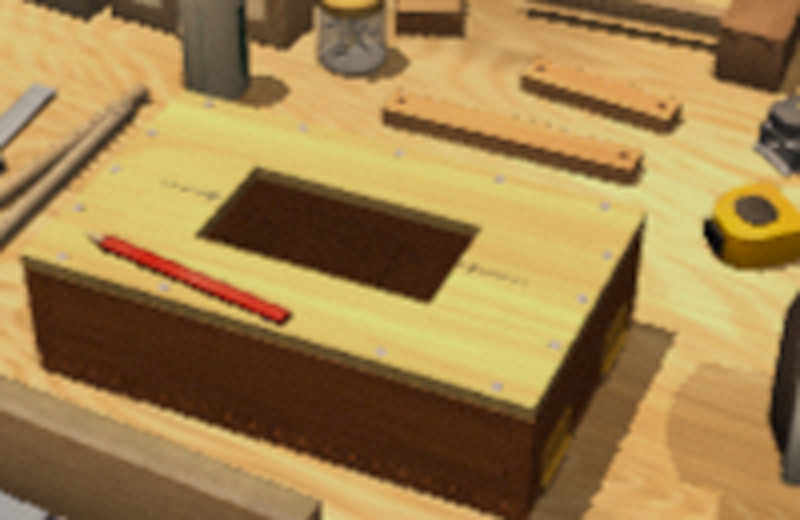

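Clear view: top crop shows cut-out corners (160,188), (265,177), (291,380), (186,393) and pilot holes of the long batten at (538,162), (569,384). Side crop shows cut-out corners (258,168), (480,230), (432,302), (198,235) and pilot holes (401,99), (625,155). I'll refine these by mask and cast rays.

```bash
cat > h.py <<'E'
import numpy as np, cv2
from workcell import get_calibration
def ray(n,px):
    c=get_calibration(n); R,_=cv2.Rodrigues(c["rvec"]); K=np.array([[c["fx"],0,c["cx"]],[0,c["fy"],c["cy"]],[0,0,1]])
    o=-R.T@c["tvec"]; d=(R.T@np.linalg.inv(K)@np.c_[np.array(px,float),np.ones(len(px))].T).T
    return o,d
def plane(n,px,z):
    o,d=ray(n,px); return o+d*((z-o[2])/d[:,2])[:,None]
def tri(p,q):
    o1,d1=ray("top",[p]);o2,d2=ray("side",[q]); d1=d1[0]/np.linalg.norm(d1);d2=d2[0]/np.linalg.norm(d2)
    s=np.linalg.lstsq(np.c_[d1,-d2],o2-o1,rcond=None)[0]; a=o1+s[0]*d1;b=o2+s[1]*d2
    return (a+b)/2,np.linalg.norm(a-b)
def proj(n,P):
    c=get_calibration(n); K=np.array([[c["fx"],0,c["cx"]],[0,c["fy"],c["cy"]],[0,0,1]])
    return cv2.projectPoints(np.array(P,float),c["rvec"],c["tvec"],K,None)[0][:,0]
E
python3 - <<'E'
from h import *
np.set_printoptions(precision=4,suppress=True)
T=lambda p:np.array(p)/4+[250-.375,110-.375]
S=lambda p:np.array(p)/4+[210-.375,130-.375]
ht=T([(160,188),(265,177),(291,380),(186,393)]); hs=S([(198,235),(258,168),(480,230),(432,302)])
bt=T([(538,162),(569,384)]); bs=S([(401,99),(625,155)])
for n,p in(("top",ht),("side",hs)):
    P=plane(n,p,.115); print(n,P[:,:2],"mean",P.mean(0),"sides",np.linalg.norm(P-np.roll(P,-1,0),axis=1))
for n,p in(("top",bt),("side",bs)):
    P=plane(n,p,.02); d=P[0]-P[1]; print(n,P,P.mean(0),np.hypot(*d[:2]),np.degrees(np.arctan2(d[1],d[0])))
for a,b in zip(np.r_[ht,bt],np.r_[hs,bs]): print("tri",*tri(a,b))
# masks
a=cv2.imread("pics/top0.png"); b=cv2.imread("pics/side0.png")
for n,im,c in(("top",a,ht),("side",b,hs)):
    hsv=cv2.cvtColor(im,cv2.COLOR_BGR2HSV); seed=c.mean(0).astype(int)
    m=((hsv[...,2]<(190 if n=="top" else 90))&(hsv[...,1]>(120 if n=="top" else 60))|(hsv[...,2]<70)).astype(np.uint8)
    m=cv2.morphologyEx(m,cv2.MORPH_CLOSE,np.ones((3,3)))
    k,l,st,_=cv2.connectedComponentsWithStats(m); i=l[seed[1],seed[0]]; print(n,i,st[i])
    cs,_=cv2.findContours((l==i).astype(np.uint8),0,1); ap=cv2.approxPolyDP(max(cs,key=cv2.contourArea),5,True)[:,0]; print(ap.tolist(), c.round(1).tolist())
E
```

```text
top [[ 0.6334  0.0791]
 [ 0.6412 -0.0163]
 [ 0.4563 -0.0348]
 [ 0.447   0.06  ]] mean [0.5445 0.022  0.115 ] sides [0.0957 0.1858 0.0953 0.1874]
side [[ 0.6302  0.0789]
 [ 0.6388 -0.0149]
 [ 0.453  -0.0311]
 [ 0.4433  0.0601]] mean [0.5413 0.0232 0.115 ] sides [0.0941 0.1866 0.0917 0.1879]
top [[ 0.6646 -0.281   0.02  ]
 [ 0.4507 -0.303   0.02  ]] [ 0.5576 -0.292   0.02  ] 0.21502128040085575 5.89478868949445
side [[ 0.6629 -0.282   0.02  ]
 [ 0.4486 -0.3033  0.02  ]] [ 0.5558 -0.2927  0.02  ] 0.21528900641835383 5.665778090863396
tri [0.6323 0.0784 0.1141] 0.0028401165678646283
tri [ 0.6409 -0.0166  0.1133] 0.0013280838762656795
tri [ 0.4559 -0.0353  0.1112] 0.0014759400090858376
tri [0.4456 0.0593 0.1137] 0.0033018937558846498
tri [ 0.6636 -0.2814  0.0202] 0.002020662756060769
tri [ 0.4498 -0.3035  0.0196] 0.002019035904305919
top 18 [ 291  155   31   53 1305]
[[314, 155], [291, 158], [297, 207], [321, 204]] [[289.6, 156.6], [315.9, 153.9], [322.4, 204.6], [296.1, 207.9]]
side 105 [ 260  173   68   32 1097]
[[260, 188], [314, 204], [327, 189], [274, 173]] [[259.1, 188.4], [274.1, 171.6], [329.6, 187.1], [317.6, 205.1]]
```

Measurements agree: cut-out centre (0.543, 0.0225), yaw 5.6°, tri heights within 0.111–0.114 for the 0.115 rim. Batten centre (0.5567, -0.2925), yaw 5.8°, heights within 0.0202/0.0196 for 0.020. Moving above the batten.

The manual's scale: shifts go in shares of 100 cm and turns go in shares of 90 degrees. Converting my numbers, 41.7 cm / 100 = 0.417, 39 cm / 100 = 0.39, -0.155 rad / 1.5708 = -0.0987.

Request:
servo_tool([
  [0.03, 0.017, 0, -0.0064],
  [0.06, 0.035, 0, -0.0191],
  [0.09, 0.052, 0, -0.0318],
  [0.12, 0.069, 0, -0.0446],
  [0.15, 0.086, 0, -0.0573],
  [0.18, 0.103, 0, -0.07],
  [0.21, 0.12, 0, -0.0828],
  [0.24, 0.138, -0.01, -0.0987],
  [0.27, 0.155, -0.02, -0.0987],
  [0.3, 0.172, -0.04, -0.0987],
  [0.33, 0.19, -0.06, -0.0987],
  [0.36, 0.207, -0.08, -0.0987],
  [0.39, 0.224, -0.1, -0.0987],
  [0.417, 0.239, -0.12, -0.0987],
  [0.417, 0.239, -0.14, -0.0987],
  [0.417, 0.239, -0.14, -0.0987],
], claw=0, force=30)

```text
time: 1.43
ee_pos: [0.5559, -0.2907, 0.0859]
tcp_rot: [-179.8, 0.4, 6.0]
wrist_force: [-1.1, 0.5, -1.5]
opening: 0.0854
grasp_force: 0.0
```

Converted, -8.2 cm / 100 = -0.082, -7.5 cm / 100 = -0.075.

Request:
servo_tool([
  [0.001, -0.001, -0.02, 0],
  [0.001, -0.001, -0.04, 0],
  [0.001, -0.001, -0.06, 0],
  [0.001, -0.001, -0.075, 0],
  [0.001, -0.001, -0.082, 0],
  [0.001, -0.001, -0.082, 0],
  [0.001, -0.001, -0.082, 0],
])

```text
time: 2.02
ee_pos: [0.5576, -0.2945, 0.0103]
tcp_rot: [180.0, -0.0, 5.8]
wrist_force: [-0.4, 0.3, 0.1]
opening: 0.0854
grasp_force: 0.0
```

Request:
servo_tool([
  [0, 0, 0, 0],
  [0, 0, 0, 0],
  [0, 0, 0, 0],
  [0, 0, 0, 0],
  [0, 0, 0, 0],
  [0, 0, 0, 0],
  [0, 0, 0, 0],
  [0, 0, 0, 0],
  [0, 0, 0, 0],
  [0, 0, 0, 0],
], claw=1, force=30)

```text
time: 2.85
ee_pos: [0.558, -0.2941, 0.01]
tcp_rot: [180.0, -0.0, 5.8]
wrist_force: [-1.1, 0.7, 6.2]
opening: 0.0331
grasp_force: 30.6
```

Grip is shallow (TCP at 10 mm); regrip 6 mm lower.

Converted, -0.6 cm / 100 = -0.006, -0.3 cm / 100 = -0.003.

Request:
servo_tool([
  [0, 0, 0, 0],
  [0, 0, 0, 0],
  [0, 0, -0.003, 0],
  [0, 0, -0.006, 0],
  [0, 0, -0.006, 0],
], claw=0.3)

```text
time: 3.27
ee_pos: [0.5572, -0.2937, 0.0021]
tcp_rot: [-179.9, 0.1, 5.8]
wrist_force: [-0.3, 0.1, -0.6]
opening: 0.0598
grasp_force: 0.0
```

Request:
servo_tool([
  [0, 0, 0, 0],
  [0, 0, 0, 0],
  [0, 0, 0, 0],
  [0, 0, 0, 0],
  [0, 0, 0, 0],
  [0, 0, 0, 0],
], claw=1, force=35)

```text
time: 3.77
ee_pos: [0.5577, -0.294, 0.0033]
tcp_rot: [180.0, -0.0, 5.8]
wrist_force: [-0.4, 0.7, -0.4]
opening: 0.0332
grasp_force: 36.5
```

Converted, 31.2 cm / 100 = 0.312, -5.5 cm / 100 = -0.055.

Request:
servo_tool([
  [0, 0, 0.02, 0],
  [0, 0, 0.05, 0],
  [0, 0, 0.08, 0],
  [0, 0, 0.11, 0],
  [0, 0, 0.14, 0],
  [0, 0.02, 0.16, 0],
  [0, 0.05, 0.17, 0],
  [-0.01, 0.08, 0.17, 0],
  [-0.02, 0.11, 0.17, 0],
  [-0.03, 0.14, 0.17, 0],
  [-0.04, 0.17, 0.17, 0],
  [-0.05, 0.2, 0.17, 0],
  [-0.055, 0.23, 0.17, 0],
  [-0.055, 0.26, 0.17, 0],
  [-0.055, 0.285, 0.17, 0],
  [-0.055, 0.303, 0.17, 0],
  [-0.055, 0.312, 0.17, 0],
  [-0.055, 0.312, 0.17, 0],
  [-0.055, 0.312, 0.17, 0],
])

```text
time: 5.35
ee_pos: [0.5027, 0.0178, 0.1733]
tcp_rot: [180.0, 0.0, 5.9]
wrist_force: [0.6, -0.3, -0.2]
opening: 0.0332
grasp_force: 36.3
```

```bash
python3 - <<'E'
from workcell import *
import cv2
a=camera("side")[90:250,200:420]; b=camera("top")[110:260,250:450]
cv2.imwrite("pics/s2.png",cv2.resize(a[:,:,::-1],(800,582),interpolation=2))
cv2.imwrite("pics/t2.png",cv2.resize(b[:,:,::-1],None,fx=4,fy=4,interpolation=2))
E
```

```text
(no output)
```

View pics/s2.png

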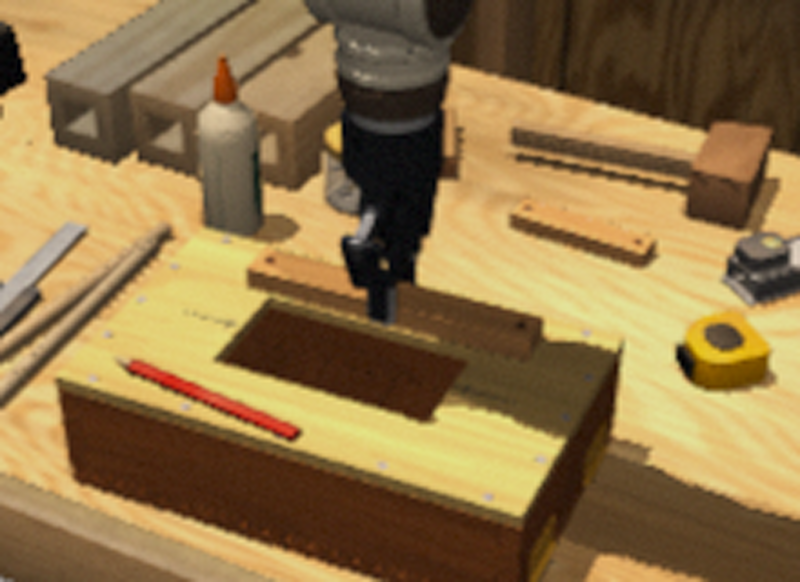

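Batten is held level over the cabinet; near pilot hole at crop (521,324), far one hidden beside (268,262). Checking its position numerically.

```bash
python3 - <<'E'
from h import *
np.set_printoptions(precision=4,suppress=True)
p=np.array([(521,324),(541,318),(525,356),(247,272),(262,250)])*.275+[200-.36,90-.36]
P=plane("side",p,.19); c=np.array([.543,.0225]);a=np.radians(5.6);R=np.array([[np.cos(a),-np.sin(a)],[np.sin(a),np.cos(a)]])
print(P,(P[:,:2]-c)@R)
E
```

```text
[[ 0.3954  0.0052  0.19  ]
 [ 0.3857 -0.0094  0.19  ]
 [ 0.375   0.0396  0.19  ]
 [ 0.6137  0.0517  0.19  ]
 [ 0.6207  0.0197  0.19  ]] [[-0.1486 -0.0028]
 [-0.1597 -0.0164]
 [-0.1655  0.0334]
 [ 0.0732  0.0222]
 [ 0.0771 -0.0104]]
```

View pics/t2.png

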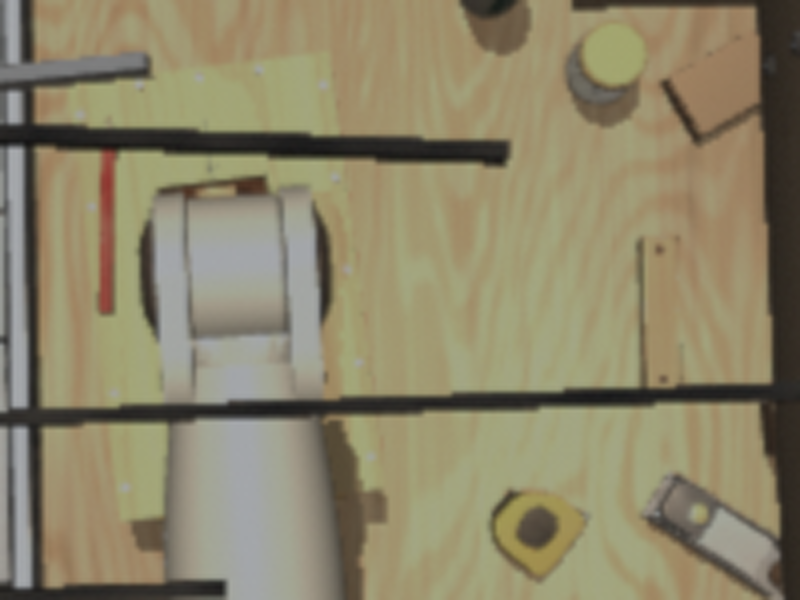

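Batten spans cabinet x -162…+78 mm, y≈0. Lower it so the near part bears on the rim and the far end tilts down.

Converted, -6.6 cm / 100 = -0.066, -6.2 cm / 100 = -0.062.

Request:
servo_tool([
  [0, 0, -0.02, 0],
  [0, 0, -0.04, 0],
  [0, 0, -0.05, 0],
  [0, 0, -0.054, 0],
  [0, 0, -0.058, 0],
  [0, 0, -0.062, 0],
  [0, 0, -0.066, 0],
  [0, 0, -0.066, 0],
])

```text
time: 6.12
ee_pos: [0.5041, 0.0176, 0.1087]
tcp_rot: [180.0, -0.2, 5.8]
wrist_force: [2.8, -0.6, 3.7]
opening: 0.033
grasp_force: 37.7
```

Converted, -1.2 cm / 100 = -0.012, -0.8 cm / 100 = -0.008.

Request:
servo_tool([
  [0, 0, -0.004, 0],
  [0, 0, -0.008, 0],
  [0, 0, -0.012, 0],
  [0, 0, -0.012, 0],
])

```text
time: 6.45
ee_pos: [0.5044, 0.0177, 0.0968]
tcp_rot: [180.0, -0.2, 5.8]
wrist_force: [4.9, -1.5, 3.4]
opening: 0.0329
grasp_force: 39.3
```

```bash
python3 - <<'E'
from workcell import *
import cv2
a=camera("side")[90:250,200:420]
cv2.imwrite("pics/s3.png",cv2.resize(a[:,:,::-1],(800,582),interpolation=2))
E
```

```text
(no output)
```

View pics/s3.png

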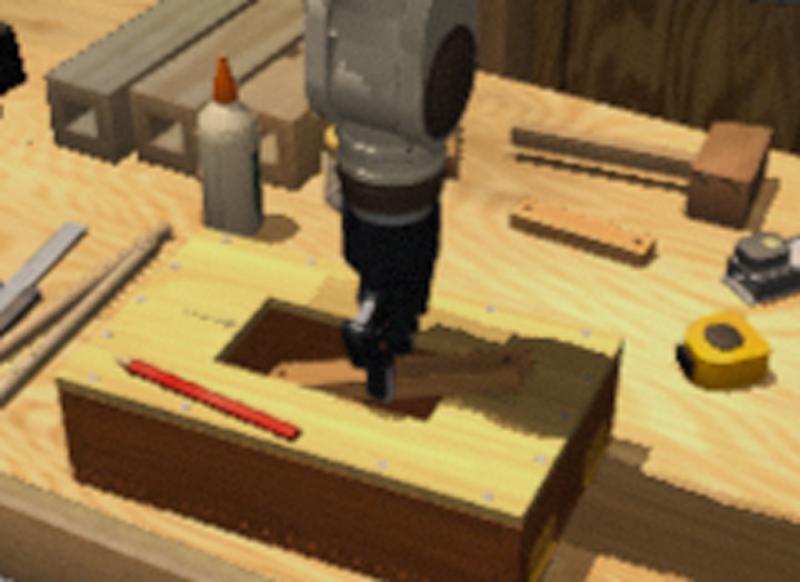

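Far end is in the hole (tip at crop (272,372)), tilt ≈20°, near end up on the panel. Slide it along +x under the far edge.

Converted, 4.1 cm / 100 = 0.041, 3.6 cm / 100 = 0.036.

Request:
servo_tool([
  [0.005, 0.0005, 0.001, 0],
  [0.013, 0.0013, 0, 0],
  [0.021, 0.002, -0.001, 0],
  [0.029, 0.003, -0.003, 0],
  [0.036, 0.0035, -0.004, 0],
  [0.041, 0.004, -0.004, 0],
  [0.041, 0.004, -0.004, 0],
  [0.041, 0.004, -0.004, 0],
  [0.041, 0.004, -0.004, 0],
])

```text
time: 7.25
ee_pos: [0.5435, 0.022, 0.0912]
tcp_rot: [-180.0, 0.0, 5.8]
wrist_force: [-0.1, -0.2, 0.7]
opening: 0.0334
grasp_force: 38.7
```

Converted, 3.3 cm / 100 = 0.033, 2.8 cm / 100 = 0.028.

Request:
servo_tool([
  [0.007, 0.0007, -0.002, 0],
  [0.014, 0.0014, -0.004, 0],
  [0.021, 0.002, -0.006, 0],
  [0.028, 0.0028, -0.007, 0],
  [0.033, 0.0032, -0.008, 0],
  [0.033, 0.0032, -0.008, 0],
  [0.033, 0.0032, -0.008, 0],
])

```text
time: 7.83
ee_pos: [0.5768, 0.0252, 0.0829]
tcp_rot: [-180.0, 0.0, 5.8]
wrist_force: [-0.2, -0.8, -0.9]
opening: 0.0335
grasp_force: 38.7
```

```bash
python3 - <<'E'
from workcell import *
import cv2
a=camera("side")[90:250,200:420]
cv2.imwrite("pics/s4.png",cv2.resize(a[:,:,::-1],(800,582),interpolation=2))
E
```

```text
(no output)
```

View pics/s4.png

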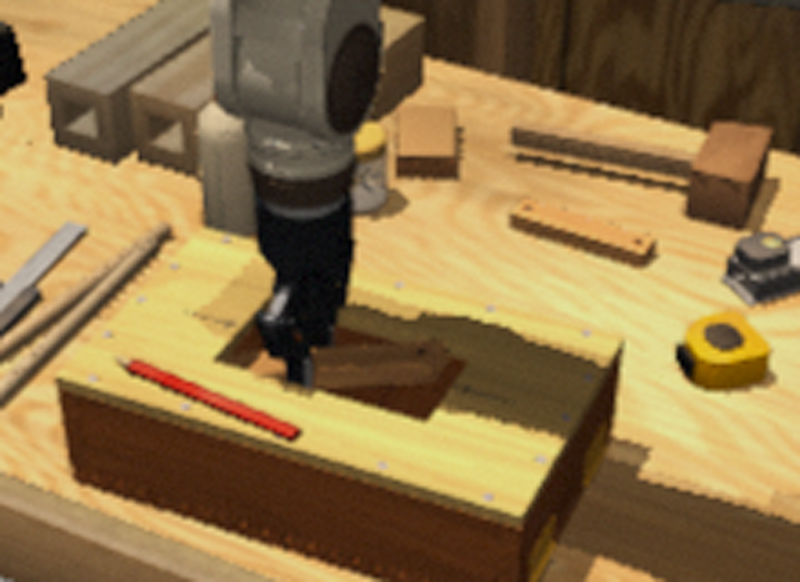

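Near end now appears inside the near rim (tip at crop (440,350)). Lower so the far end bears on the floor and levels the batten.

Converted, -2.4 cm / 100 = -0.024, -2.1 cm / 100 = -0.021.

Request:
servo_tool([
  [0.002, 0, -0.003, 0],
  [0.003, 0, -0.007, 0],
  [0.003, 0, -0.011, 0],
  [0.003, 0, -0.015, 0],
  [0.003, 0, -0.018, 0],
  [0.003, 0, -0.021, 0],
  [0.003, 0, -0.024, 0],
  [0.003, 0, -0.024, 0],
])

```text
time: 8.55
ee_pos: [0.5804, 0.027, 0.0603]
tcp_rot: [-179.8, -0.2, 5.9]
wrist_force: [0.7, 11.3, 5.1]
opening: 0.033
grasp_force: 48.7
```

Unexpected sideways force of 11 N; raise 3 mm and check.

Converted, 0.3 cm / 100 = 0.003.

Request:
servo_tool([
  [0, 0, 0.003, 0],
  [0, 0, 0.003, 0],
])

```text
time: 8.72
ee_pos: [0.5799, 0.0261, 0.063]
tcp_rot: [-179.9, -0.1, 5.9]
wrist_force: [0.3, 5.5, 5.5]
opening: 0.0328
grasp_force: 47.8
```

```bash
python3 - <<'E'
from workcell import *
import cv2
a=camera("side")[130:220,230:350]
cv2.imwrite("pics/s5.png",cv2.resize(a[:,:,::-1],(800,600),interpolation=2))
o=get_obs();print(o["wrist_force"],o["torque"],o["ee_pos"])
E
```

```text
[1.36526731 7.24764745 4.74818707] [0.75160848 0.05177277 0.0085911 ] [0.58009584 0.02613889 0.06304324]
```

View pics/s5.png

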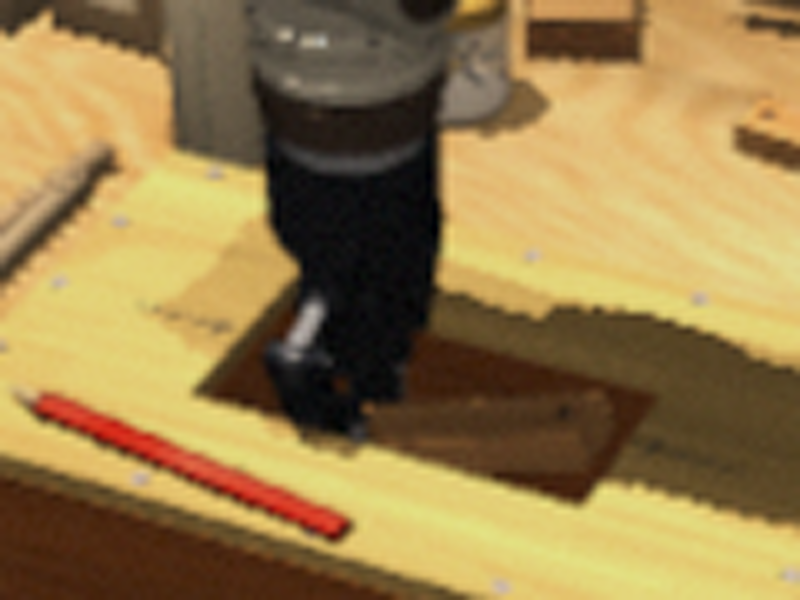

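Near end is inside the hole; the moment places the contact at rim height, so the right-hand finger knuckle seems to touch the rim. Shift +y a little.

Converted, 0.4 cm / 100 = 0.004, 0.2 cm / 100 = 0.002.

Request:
servo_tool([
  [0, 0.002, 0, 0],
  [0, 0.004, 0, 0],
  [0, 0.004, 0, 0],
  [0, 0.004, 0, 0],
])

```text
time: 9.1
ee_pos: [0.5798, 0.0275, 0.0626]
tcp_rot: [179.8, -0.0, 5.7]
wrist_force: [-0.9, -9.9, 4.5]
opening: 0.0332
grasp_force: 47.9
```

Converted, 0.3 cm / 100 = 0.003.

Request:
servo_tool([
  [0, 0.003, 0, 0],
  [0, 0.003, 0, 0],
  [0, 0.003, 0, 0],
])

```text
time: 9.35
ee_pos: [0.5797, 0.0276, 0.0628]
tcp_rot: [179.5, 0.0, 5.6]
wrist_force: [-2.0, -27.0, 5.3]
opening: 0.0325
grasp_force: 54.1
```

The knuckles nearly fill the 100 mm width at this depth, so I cannot go deep enough with a 20° tilt. Better: withdraw, lay the batten flat across the cut-out, regrip 30 mm nearer the near end and higher on the batten, then re-enter with about 12° tilt, which needs less depth.

Converted, 12 cm / 100 = 0.12, 9 cm / 100 = 0.09.

Request:
servo_tool([
  [0, -0.004, 0.003, 0],
  [0, -0.0065, 0.008, 0],
  [-0.003, -0.0065, 0.015, 0],
  [-0.009, -0.007, 0.02, 0],
  [-0.017, -0.0075, 0.022, 0],
  [-0.025, -0.0085, 0.025, 0],
  [-0.033, -0.0095, 0.028, 0],
  [-0.041, -0.01, 0.03, 0],
  [-0.049, -0.011, 0.032, 0],
  [-0.057, -0.0115, 0.034, 0],
  [-0.065, -0.0125, 0.037, 0],
  [-0.073, -0.013, 0.04, 0],
  [-0.079, -0.014, 0.043, 0],
  [-0.079, -0.014, 0.05, 0],
  [-0.079, -0.014, 0.065, 0],
  [-0.079, -0.014, 0.09, 0],
  [-0.079, -0.014, 0.12, 0],
  [-0.079, -0.014, 0.12, 0],
])

```text
time: 10.85
ee_pos: [0.5026, 0.0183, 0.1883]
tcp_rot: [180.0, -0.4, 5.8]
wrist_force: [1.0, 0.4, -0.1]
opening: 0.0329
grasp_force: 53.2
```

Converted, -6.5 cm / 100 = -0.065, -6.1 cm / 100 = -0.061.

Request:
servo_tool([
  [0.01, 0.001, 0, 0],
  [0.022, 0.002, 0, 0],
  [0.034, 0.0035, -0.005, 0],
  [0.04, 0.004, -0.015, 0],
  [0.04, 0.004, -0.025, 0],
  [0.04, 0.004, -0.032, 0],
  [0.04, 0.004, -0.038, 0],
  [0.04, 0.004, -0.044, 0],
  [0.04, 0.004, -0.05, 0],
  [0.04, 0.004, -0.056, 0],
  [0.04, 0.004, -0.061, 0],
  [0.04, 0.004, -0.065, 0],
  [0.04, 0.004, -0.065, 0],
])

```text
time: 11.93
ee_pos: [0.5405, 0.0222, 0.1165]
tcp_rot: [180.0, 0.0, 5.8]
wrist_force: [-2.0, -0.1, 2.3]
opening: 0.0329
grasp_force: 54.3
```

Converted, -0.6 cm / 100 = -0.006, -0.4 cm / 100 = -0.004.

Request:
servo_tool([
  [0, 0, -0.002, 0],
  [0, 0, -0.004, 0],
  [0, 0, -0.006, 0],
  [0, 0, -0.006, 0],
])

```text
time: 12.27
ee_pos: [0.5408, 0.0222, 0.116]
tcp_rot: [180.0, -0.2, 5.8]
wrist_force: [-17.1, -0.4, 36.7]
opening: 0.0329
grasp_force: 58.4
```

Converted, 0.6 cm / 100 = 0.006.

Request:
servo_tool([
  [0, 0, 0.006, 0],
  [0, 0, 0.006, 0],
])

```text
time: 12.43
ee_pos: [0.5412, 0.0223, 0.1185]
tcp_rot: [180.0, -0.1, 5.8]
wrist_force: [0.1, -0.7, -1.0]
opening: 0.0325
grasp_force: 53.9
```

Converted, -3 cm / 100 = -0.03, -2 cm / 100 = -0.02.

Request:
servo_tool([
  [0, 0, 0, 0],
  [0, 0, 0, 0],
  [0, 0, 0, 0],
  [0, 0, 0.006, 0],
  [-0.01, -0.001, 0.006, 0],
  [-0.02, -0.002, 0.006, 0],
  [-0.03, -0.003, 0.006, 0],
  [-0.03, -0.003, 0.006, 0],
  [-0.03, -0.003, 0.006, 0],
], claw=0.4)

```text
time: 13.18
ee_pos: [0.5101, 0.0192, 0.1236]
tcp_rot: [180.0, -0.0, 5.8]
wrist_force: [0.1, -0.8, -0.1]
opening: 0.0516
grasp_force: 0.0
```

Request:
servo_tool([
  [0, 0, 0, 0],
  [0, 0, 0, 0],
  [0, 0, 0, 0],
  [0, 0, 0, 0],
  [0, 0, 0, 0],
  [0, 0, 0, 0],
], claw=1, force=35)

```text
time: 13.68
ee_pos: [0.511, 0.0192, 0.1236]
tcp_rot: [180.0, -0.0, 5.8]
wrist_force: [-0.1, -0.7, 5.7]
opening: 0.0327
grasp_force: 35.8
```

```bash
python3 - <<'E'
from workcell import *
import cv2
a=camera("side")[90:250,200:420]
cv2.imwrite("pics/s6.png",cv2.resize(a[:,:,::-1],(800,582),interpolation=2))
E
```

```text
(no output)
```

View pics/s6.png

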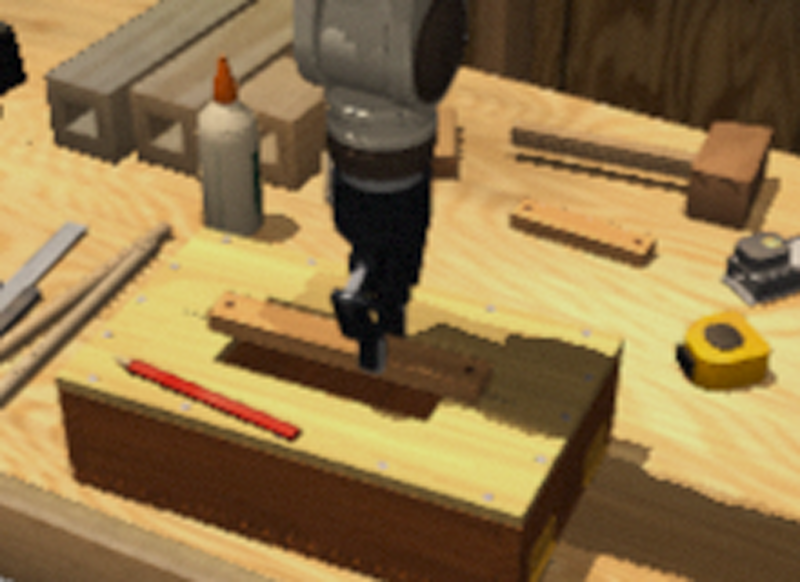

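Batten lies flat bridging the hole, gripped off-centre; pilot holes at crop (229,303) and (470,369). That was my tenth and last picture; from here I measure numerically.

```bash
python3 - <<'E'
from h import *
np.set_printoptions(precision=4,suppress=True)
p=np.array([(229,303),(470,369)])*.275+[200-.36,90-.36]
c=np.array([.543,.0225]);a=np.radians(5.6);R=np.array([[np.cos(a),-np.sin(a)],[np.sin(a),np.cos(a)]])
Q=(plane("side",p,.135)[:,:2]-c)@R
print(Q,Q.mean(0),np.linalg.norm(Q[0]-Q[1]),(np.array([.511,.0192])-c)@R)
E
```

```text
[[ 0.1061 -0.0013]
 [-0.1093 -0.0016]] [-0.0016 -0.0015] 0.21534833372692783 [-0.0322 -0.0002]
```

Regrip is good: batten centred, held ~31 mm toward its near end. Lift, shift -x 3 cm, then press on the near rim for ~13° tilt.

Converted, -2.9 cm / 100 = -0.029, -2 cm / 100 = -0.02.

Request:
servo_tool([
  [0, 0, 0.01, 0],
  [0, 0, 0.02, 0],
  [-0.01, -0.001, 0.02, 0],
  [-0.02, -0.002, 0.02, 0],
  [-0.029, -0.003, 0.02, 0],
  [-0.029, -0.003, 0.01, 0],
  [-0.029, -0.003, 0.002, 0],
  [-0.029, -0.003, -0.002, 0],
  [-0.029, -0.003, -0.005, 0],
  [-0.029, -0.003, -0.008, 0],
  [-0.029, -0.003, -0.008, 0],
])

```text
time: 14.65
ee_pos: [0.4833, 0.0164, 0.1156]
tcp_rot: [180.0, -0.2, 5.8]
wrist_force: [4.9, 1.5, 6.8]
opening: 0.0332
grasp_force: 38.3
```

Converted, 7 cm / 100 = 0.07, -1.1 cm / 100 = -0.011.

Request:
servo_tool([
  [0, 0, 0.002, 0],
  [0.005, 0.0005, 0.002, 0],
  [0.01, 0.001, 0.002, 0],
  [0.015, 0.0015, 0.001, 0],
  [0.02, 0.002, 0.0005, 0],
  [0.025, 0.0025, 0, 0],
  [0.03, 0.003, -0.001, 0],
  [0.035, 0.0035, -0.002, 0],
  [0.04, 0.004, -0.0035, 0],
  [0.045, 0.0045, -0.0045, 0],
  [0.05, 0.005, -0.006, 0],
  [0.055, 0.0055, -0.007, 0],
  [0.06, 0.006, -0.0085, 0],
  [0.065, 0.0065, -0.0095, 0],
  [0.07, 0.007, -0.011, 0],
  [0.07, 0.007, -0.011, 0],
  [0.07, 0.007, -0.011, 0],
])

```text
time: 16.07
ee_pos: [0.5517, 0.0232, 0.104]
tcp_rot: [-180.0, 0.0, 5.8]
wrist_force: [0.1, -0.9, -0.6]
opening: 0.0329
grasp_force: 37.3
```

Converted, -3.3 cm / 100 = -0.033, -3.1 cm / 100 = -0.031.

Request:
servo_tool([
  [0, 0.001, -0.005, 0],
  [0, 0.001, -0.01, 0],
  [0, 0.001, -0.015, 0],
  [0, 0.001, -0.02, 0],
  [0, 0.001, -0.024, 0],
  [0, 0.001, -0.028, 0],
  [0, 0.001, -0.031, 0],
  [0, 0.001, -0.033, 0],
  [0, 0.001, -0.033, 0],
])

```text
time: 16.82
ee_pos: [0.5515, 0.0242, 0.0708]
tcp_rot: [-180.0, 0.0, 5.8]
wrist_force: [-0.9, 0.7, -0.4]
opening: 0.0328
grasp_force: 37.3
```

Free of contact. Check the tilt numerically by finding the near pilot hole in the side image.

```bash
python3 - <<'E'
from h import *
from workcell import *
im=camera("side"); g=cv2.cvtColor(im,cv2.COLOR_RGB2GRAY).astype(float)
o=get_obs(); p=o["ee_pos"]; a=np.radians(5.7); u=np.array([np.cos(a),np.sin(a),0]); z=np.array([0,0,1])
q0=p+[0,0,.002]; print(p)
for th in range(0,25,2):
    t=np.radians(th); ax=-u*np.cos(t)+z*np.sin(t); n=u*np.sin(t)+z*np.cos(t)
    L=[q0+ax*l+n*.01 for l in (.06,.07,.0775,.085,.0895,.095)]
    px=proj("side",L); v=cv2.remap(g.astype(np.float32),px[:,0].astype(np.float32)[None],px[:,1].astype(np.float32)[None],1)[0]
    print(th,px[2].round(1),v.round().astype(int), "Btop z %.4f"%(L[4][2]))
x,y=proj("side",[q0-u*.0775+z*.025])[0].astype(int)
print(x,y);print(g[y-8:y+12,x-14:x+14].astype(int))
E
```

```text
[0.55162034 0.0242407  0.07114887]
0 [315.3 201.9] [ 75  65  72  67 131 181] Btop z 0.0831
2 [315.2 201.2] [ 69  63  66  57  75 134] Btop z 0.0863
4 [315.1 200.4] [ 62  60  61  59  60 101] Btop z 0.0894
6 [314.9 199.7] [59 56 56 62 56 84] Btop z 0.0924
8 [314.7 198.9] [59 56 49 57 56 63] Btop z 0.0955
10 [314.5 198.2] [60 58 35 55 57 55] Btop z 0.0985
12 [314.2 197.4] [61 62 43 54 59 58] Btop z 0.1015
14 [313.9 196.6] [62 64 56 56 60 62] Btop z 0.1045
16 [313.6 195.9] [63 65 62 61 60 64] Btop z 0.1074
18 [313.3 195.1] [62 63 68 58 57 53] Btop z 0.1103
20 [312.9 194.3] [57 53 53 48 48 41] Btop z 0.1132
22 [312.5 193.6] [52 44 40 44 43 42] Btop z 0.1159
24 [312.1 192.8] [47 39 36 39 41 41] Btop z 0.1187
315 197
[[ 39  40  35  37  37  32  35  35  38  37  42  41  37  39  44  39  40  40
   39  42  41  38  38  39  40  46  46  55]
 [ 37  41  39  36  38  38  40  36  36  38  38  39  41  42  36  42  39  41
   40  40  40  41  38  38  42  37  45  61]
 [ 33  35  37  39  38  38  37  39  38  39  38  33  40  40  38  42  40  35
   37  40  40  40  42  42  37  45  55  65]
 [ 34  37  37  40  38  37  36 
[... 1259 characters left out ...]
204 204 205 208 199 175 150 138 115 106  76  72  71  67  70  70  65  81
  132 154 156 152 152 137 109 110 103  91]
 [205 202 203 203 206 204 207 200 189 173 145 128 101  77  75  69  74 136
  199 210 211 210 209 192 156 137 109 110]
 [204 204 204 203 202 203 204 203 206 207 209 201 173 149 137 113 132 181
  206 207 209 210 211 209 211 190 156 156]
 [202 200 203 205 206 205 205 203 204 204 205 205 208 208 203 186 194 205
  204 200 200 201 207 207 210 210 211 210]
 [206 205 201 202 203 203 204 204 205 202 203 204 204 204 205 206 207 209
  208 206 203 201 202 200 199 207 208 210]
 [211 209 208 206 205 202 202 203 204 203 205 205 205 203 203 202 204 207
  206 208 208 209 207 203 202 202 203 202]]
```

Pilot hole at about (314,198) → tilt ≈10.5°, near end top at 0.0995, under the panel underside at 0.103. Lower 3 mm more, shift -x 4 cm under the near rim.

Converted, -3.9 cm / 100 = -0.039, -3.4 cm / 100 = -0.034.

Request:
servo_tool([
  [0, 0, -0.002, 0],
  [0, 0, -0.003, 0],
  [-0.004, -0.0005, -0.003, 0],
  [-0.009, -0.001, -0.003, 0],
  [-0.014, -0.0015, -0.003, 0],
  [-0.019, -0.002, -0.003, 0],
  [-0.024, -0.0025, -0.003, 0],
  [-0.029, -0.003, -0.003, 0],
  [-0.034, -0.0035, -0.003, 0],
  [-0.039, -0.004, -0.003, 0],
  [-0.039, -0.004, -0.003, 0],
])

```text
time: 17.78
ee_pos: [0.5118, 0.0201, 0.0684]
tcp_rot: [-180.0, 0.0, 5.8]
wrist_force: [0.4, 0.0, -0.9]
opening: 0.033
grasp_force: 37.3
```

Converted, 2.2 cm / 100 = 0.022, 2.1 cm / 100 = 0.021.

Request:
servo_tool([
  [0, 0, 0.003, 0],
  [0, 0, 0.006, 0],
  [0, 0, 0.009, 0],
  [0, 0, 0.012, 0],
  [0, 0, 0.015, 0],
  [0, 0, 0.018, 0],
  [0, 0, 0.021, 0],
  [0, 0, 0.022, 0],
  [0, 0, 0.022, 0],
  [0, 0, 0.022, 0],
])

```text
time: 18.62
ee_pos: [0.5126, 0.0202, 0.0903]
tcp_rot: [180.0, 0.0, 5.8]
wrist_force: [0.7, 0.5, -2.8]
opening: 0.0332
grasp_force: 36.3
```

Converted, 0.2 cm / 100 = 0.002, 0.1 cm / 100 = 0.001.

Request:
servo_tool([
  [0, 0, 0.001, 0],
  [0, 0, 0.002, 0],
  [0, 0, 0.002, 0],
  [0, 0, 0.002, 0],
])

```text
time: 18.95
ee_pos: [0.5126, 0.0202, 0.0908]
tcp_rot: [-180.0, 0.1, 5.8]
wrist_force: [5.6, -1.1, -16.0]
opening: 0.0329
grasp_force: 37.9
```

Converted, -0.05 cm / 100 = -0.0005.

Request:
servo_tool([
  [0, 0, -0.0005, 0],
  [0, 0, -0.0005, 0],
  [0, 0, -0.0005, 0],
  [0, 0, -0.0005, 0],
  [0, 0, -0.0005, 0],
  [0, 0, -0.0005, 0],
])

```text
time: 19.45
ee_pos: [0.5126, 0.0202, 0.0908]
tcp_rot: [-180.0, 0.0, 5.8]
wrist_force: [5.4, 0.1, -16.1]
opening: 0.0333
grasp_force: 38.0
```

```bash
python3 - <<'E'
from h import *
from workcell import *
# batten's upper face edges seen in the hole near the near rim: scan across y, compare with expected +-17 mm
im=camera("side"); g=cv2.cvtColor(im,cv2.COLOR_RGB2GRAY)
a=np.radians(5.6);u=np.array([np.cos(a),np.sin(a),0]);v=np.array([-u[1],u[0],0]);c=np.array([.543,.0225,0])
for x in(-.08,-.06,.02,.05,.08):
    P=[c+u*x+v*y+[0,0,.103] for y in np.arange(-.04,.041,.004)]
    px=proj("side",P).astype(np.float32); w=cv2.remap(g,px[:,:1].T.copy(),px[:,1:].T.copy(),1)[0]; print(x,w)
o=get_obs();print(o["ee_pos"],o["wrist_force"],o["grasp_force"],o["qd"].max() if hasattr(o["qd"],"max") else o["qd"])
E
```

```text
-0.08 [ 38  38  37  38  38  43  60  71  65  64  60  59  62  74  87  80  69  69
  77 124 182]
-0.06 [ 39  40  39  37  37  40  54  66  67  65  60  60  62  71  85  76  69  68
  71  93 119]
0.02 [ 89  47  23  13  11  33  87 138 157 158 154 154 155 150 138  99  74  77
  81 126 180]
0.05 [ 39  41  39  39  37  52  95 146 155 156 155 153 156 152 135  94  78  77
  89 132 188]
0.08 [ 38  39  38  36  38  57 108 152 170 175 174 176 179 183 164 115  78  75
  84 134 182]
[0.5126139  0.02022687 0.09082324] [  4.93032011  -0.45832825 -15.42319653] 37.972299456596375 0.0703695388373755
```

The upper face spans y≈±17 mm at panel level at both ends of the hole, so it is level and centred. It bears upward with about 15 N and is steady. Handing in.

```bash
python3 -c "
from workcell import *
print(job_done())"
```

```text
the job is handed in; nothing more can be done
None
```

The job is handed in, verdict not shown: by the last readings the long batten is inside the cabinet, level, centred along the pencil line and held up against the panel's underside with about 15 N, at 19.5 s of the 48 s allowed; the lap at each end (about 25 mm) is worked out from the grip position, as the ends are hidden.

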